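# Shut and pin the stirrer box

## Task

The blue box has been loaded with stirrers: press its yellow lid fully shut, then take the red-headed pin from its wooden rest and push it through the holes of the steel fork and the brass lug until its head seats against the fork, and let go. Do not knock over or push away the kettle, cups, sugar pot or jam jar.

Things in the scene. Friction and masses are not known exactly. Their poses are not given: they have to be found in the camera images.
- caddy: Fixed open-topped blue box, 130 (x) x 170 (y) x 50 (z) mm, with bamboo stirrers inside; origin at the centre of its underside on the work surface, z up, front facing its own -x. On its front stands a steel fork: two upright ears, plates 8 mm thick along y, 28 mm wide along x, top at z = 104 mm.
- fork_mid (a point): Middle of the fork on its hole axis, at (-79, 0, 88) mm in the box frame, 30 mm above the top of the shut lid; axes as the box. Each ear has a 13 mm round hole along y, slightly chamfered. Ears' inner faces at y = -8 and +8, outer faces at y = -16 and +16 mm from here. The pin may enter from either side.
- lid (a joint): Angle of the yellow lid: 0 = shut, grows as it opens (rad), limit 1.3. Lid 132 x 174 mm, 8 mm thick, 0.22 kg, hinged along y at the box's far (+x) upper rim; shut, its top is 58 mm above the work surface. Stiff hinge: it stays where left and needs about 1 to 5 N down near its front edge.
- lid_hinge (a point): On the hinge axis of the lid: at (65, 0, 50) mm in the box frame; axes as the box.
- lid_front (a point): Point on the lid's upper face, on its centre line 105 mm from the hinge, good to press; moves with the lid. Farther front, 131 to 157 mm from the hinge, a brass lug 12 mm thick (y) stands 44 mm above the lid; its 13 mm hole lines up with the fork's holes only when the lid is fully shut.
- rest: Fixed dark wooden pin rest, 50 x 72 mm, 40 to 46 mm high; origin on the work surface, z up. The pin lies level in it, open above: head in a tight pocket at the -y end (no room for fingers), shank in a 13 mm channel ending at y = +34 mm; 36 mm of shank sticks out beyond, axis 30 mm above the work surface, free to grasp.
- pin: Loose pin, 35 to 60 g. Origin at the shoulder centre (head meets shank), own y axis along the shank to the tip. Head: red square block 16 x 16 mm, y = -26 to 0. Shank: 10 mm steel rod, y = 0 to 76, last 8 mm tapered. Lying in the rest its y axis is the rest's. Laid on the work surface it does not roll; its axis is 8 mm up at the shoulder, tip 2.5 degrees down.
- pin_mid (a point): Point on the pin's axis 16 mm from the shoulder towards the tip: lies at the middle of the fork when the head is seated.
- pin_tip (a point): Tip of the pin, 76 mm from the shoulder.
- kettle: Bystander: aluminium kettle with lid, 144 mm across, 160 mm high; spout along its +y and handle along -y, each reaching about 110 mm from its axis; origin at centre of underside.
- cups: Bystander: upright stack of clear plastic cups, 75 mm across, 134 mm high; origin at centre of underside.
- sugar: Bystander: ceramic sugar pot with blue lid, 82 mm across, 89 mm high; origin at centre of underside.
- jar: Bystander: empty glass jam jar, 70 mm across, 100 mm high; origin at centre of underside.
Things that resemble listed ones, but are neither listed nor needed, are in the scene too. What is meant by the pin is not green, and is the larger of those in its own colour.

How it is judged:
On the way, in this order (a step that is already met when the one before it is completed fails the run):
1. the lid is fully shut (value of joint lid below 0.03 rad), for 0.2 s.
2. the pin is through fork and lug, its tip beyond the far ear (distance between pin_mid and fork_mid below 0.03 m and distance between pin_tip and fork_mid below 0.07 m and angle between the y axis of pin and the y axis of caddy, either way round below 0.15 rad), for 0.1 s.
At the end, for the whole second after the job is handed in: The lid is shut (within 0.03 rad); the pin lies at rest through both ears and the lug, its axis within 0.1 rad of the holes' axis, its head seated against either ear within 3.5 mm (pin_mid within 5.5 mm of fork_mid in all) (value of joint lid below 0.03 rad and distance between pin_mid and fork_mid below 0.0055 m and y of pin_mid in the frame of caddy between -0.0035 and 0.0035 m and angle between the y axis of pin and the y axis of caddy, either way round below 0.1 rad and linear speed of pin below 0.02 m/s); the robot touches nothing.
It fails at once if the kettle is pushed more than 3 cm or tipped (distance of kettle from where it was at the start of the episode above 0.03 m or angle between kettle's own z axis and vertical above 0.4 rad).
It fails at once if the cups are pushed more than 3 cm or tipped (distance of cups from where it was at the start of the episode above 0.03 m or angle between cups's own z axis and vertical above 0.4 rad).
It fails at once if the sugar pot is pushed more than 3 cm or tipped (distance of sugar from where it was at the start of the episode above 0.03 m or angle between sugar's own z axis and vertical above 0.4 rad).
It fails at once if the jam jar is pushed more than 3 cm or tipped (distance of jar from where it was at the start of the episode above 0.03 m or angle between jar's own z axis and vertical above 0.4 rad).
It also fails if it takes over 67 s, if anything falls off the work surface, if the arm or the gripper's body presses on something with over 40 N, if the wrist force passes 120 N, or if a joint passes its speed limit or range.

## Robot

A 7-joint arm with a two-finger parallel gripper is mounted at the origin on the work surface. World frame = base frame: x ahead of the robot, y to its left, z up, the work surface at z = 0. Lengths are in m, angles in rad, forces in N, time in s.
With the tool pointing down it reaches from about 0.425 to 0.925 m from the base axis. Payload 6.8 kg.
Tool frame: the origin (TCP) lies at the very end of the fingers, on their centre line; the grasp point (between the pads) lies 19 mm behind it; z points along the fingers, y is the line along which they close (so a half turn about z gives the same grasp; the last joint's range is limited). The gripper opens to 85 mm and grips with 20 to 120 N. Pads are 22 mm wide; open, the fingers measure 114 mm over their backs; the gripper's body (76 mm by 85 mm) begins 54 mm behind the grasp point. The pads swing forward as they close: fully open they stand 13 mm farther back than shut.
Start: joints at [-1.339, 0.477, 0.022, 1.555, -0.011, 1.109, -0.083], TCP at [0.225, 0.636, 0.231] pointing down, gripper open.
Joint ranges: [-2.96, 2.96], [-0.34, 2.1], [-1.41, 1.46], [0.24, 2.44], [-1.37, 4.51], [0.17, 1.92], [-2.96, 2.96]. Speed limits (rad/s): [2.39, 2.39, 3.14, 3.14, 3.14, 3.14, 3.14].

## Interface

Orientations are given as a rotation vector (axis times angle).
In Python, from bench import monitor, optics, r gives the robot as it stands.
- The arm moves only by the shell command python3 -m crank 'ROWS' [OPENING] [FORCE]. ROWS is JSON, a list of rows, each a list of 2 entries, a list of its own where there are three numbers: the shift along the tool's x, y, z in cm, then the turn, a rotation vector about the tool's x, y, z in rad. A call has 1 to 5 rows; each row shifts and turns the commanded pose from where the row before left it, along the tool's axes as they then stand; what a row does not reach is not made up. A row lasts 1/10 s, in which the tool goes at most 50 mm and 8.59 degrees, less where a joint would pass 70% of its speed; a pose out of reach is approached as far as the arm can. A call is refused whole if a number of a shift passes 5 or a number of a turn 0.15, either way. A call with a gripper value outside its range is refused whole. OPENING is the finger opening in cm, from 0 to 8.54, set as the call begins (- or left out, the last holds). The fingers move at their own pace and stop on an object; FORCE is the grip in N (left out, the last holds). Time passes only in rows, so rows that do not move let the fingers close. It gives the time, the measured TCP pose, the force, the opening and the grip force at its end, in the units of the state.
- monitor.get_obs(): the state, without advancing time (a new reading comes with each control period).
- optics.grab_frame(name): name is "side" or "top" or "wrist"; returns (picture, depth): 384x512x3 uint8, red, green, blue; 384x512 float32, m along the optical axis (not along the pixel's ray), 0 where there is no reading.
- optics.camera_model(name): a dict with "vertical_fov" (degrees; the focal length in pixels is half the picture's height over the tangent of half this angle, whatever the lens; pixels are square), "cx", "cy" (the principal point, pixels), "R" (3x3) and "t" (3): a world point X has camera coordinates R X + t; the wrist camera has in their place "hand_eye" (4x4, takes a point from camera to tool coordinates, whose origin is the TCP and whose axes are the flange's). Camera axes: x right, y down, z forward; pixel columns grow to the right and rows downward; lengths in m; the calibration is good to about 2 mm. A picture is of the moment at which its call begins: read the wrist's pose just before it. camera_model takes no time and is no camera call.
- r.hand_in(): hands the job in; it is judged then, once.
The state is a dict: "clock": time; "joints": joint angles; "qvel": joint speeds; "tau": joint torques, N m; "tcp_pos": TCP position; "orientation": TCP orientation; "contact_force": force on the tool from outside, world axes, zero at the start; "moment": the same for the moment, N m; "grip_width": finger opening in m; "gripper_force": force on a finger pad.
Only numpy, scipy, OpenCV 4.12 (cv2) and the standard library are available. Lean on these libraries where they do the work, as an engineer would, in place of code of your own. Each camera call takes 0.05 s, during which the arm holds its last target. There are 200 camera calls.

## Working session

There is one attempt and no reset: what is moved stays moved. The work goes in short steps, Python scripts to look and compute and a shell command to move; the robot and the scene stay as the last step left them, time stands still between calls to the robot, and variables do not carry over. Pictures are saved under pics/ and viewed, at most 12 in all, crops included, and the job is handed in when it is done.

```bash
ls; mkdir -p pics; cat > h.py <<'E'
import numpy as np,cv2
from scipy.spatial.transform import Rotation as Ro
from bench import monitor, optics, r
def cam(name,obs=None):
    m=optics.camera_model(name); f=192/np.tan(np.radians(m["vertical_fov"])/2)
    if "R" in m: R=np.array(m["R"]);t=np.array(m["t"]); Rw=R.T; o=-R.T@t
    else:
        H=np.array(m["hand_eye"]); Rt=Ro.from_rotvec(obs["orientation"]).as_matrix()
        Rw=Rt@H[:3,:3]; o=Rt@H[:3,3]+np.array(obs["tcp_pos"])
    return f,m["cx"],m["cy"],Rw,o
def grab(name,fn):
    obs=monitor.get_obs(); im,d=optics.grab_frame(name)
    cv2.imwrite(f"pics/{fn}.png",im[:,:,::-1]); c=cam(name,obs)
    np.savez(f"pics/{fn}.npz",im=im,d=d,f=c[0],cx=c[1],cy=c[2],R=c[3],o=c[4]); return im,d,c
def load(fn):
    z=np.load(f"pics/{fn}.npz"); return z["im"],z["d"],(z["f"],z["cx"],z["cy"],z["R"],z["o"])
def cloud(d,c):
    f,cx,cy,R,o=c; v,u=np.mgrid[:384,:512]
    P=np.stack([(u-cx)/f*d,(v-cy)/f*d,d],-1)@R.T+o
    P[d==0]=np.nan; return P
def ray(c,u,v):
    f,cx,cy,R,o=c; w=R@np.array([(u-cx)/f,(v-cy)/f,1]); return o,w
def proj(c,X):
    f,cx,cy,R,o=c; p=(np.array(X)-o)@R; return p[...,:2]/p[...,2:]*f+[cx,cy]
E
python3 - <<'E'
from h import *
for n in("top","side","wrist"):
    im,d,c=grab(n,n+"0"); print(n,c[4].round(3),c[3].round(3).tolist(),optics.camera_model(n).keys())
o=monitor.get_obs();print(o)
a=cv2.imread("pics/top0.png");b=cv2.imread("pics/side0.png")
E
```

```text
pics
top [ 0.516 -0.015  1.317] [[-0.029, -0.999, 0.044], [-1.0, 0.029, -0.001], [-0.0, -0.044, -0.999]] dict_keys(['vertical_fov', 'cx', 'cy', 'R', 't'])
side [ 0.515 -0.838  0.552] [[0.995, -0.052, 0.086], [-0.1, -0.485, 0.869], [-0.003, -0.873, -0.488]] dict_keys(['vertical_fov', 'cx', 'cy', 'R', 't'])
wrist [0.148 0.664 0.373] [[0.334, 0.893, 0.301], [0.942, -0.316, -0.109], [-0.002, 0.32, -0.947]] dict_keys(['vertical_fov', 'cx', 'cy', 'hand_eye'])
{'clock': 0.15, 'joints': array([-1.33914858,  0.47764306,  0.02235416,  1.55621692, -0.01146346,
        1.10928384, -0.08312042]), 'qvel': array([ 4.09052737e-04, -8.02987623e-04,  6.92378575e-04, -3.90338782e-03,
        4.23190471e-04,  1.12118979e-03, -3.95859639e-05]), 'tau': array([ 1.90219347e-03, -5.96921146e+01,  1.60989661e+00, -2.81491023e+01,
        1.26871036e-02,  6.54079195e-03, -2.94443305e-05]), 'tcp_pos': array([0.22481257, 0.63598307, 0.23053032]), 'orientation': array([-5.31082671e-01, -3.09627055e+00,  2.22898673e-03]), 'contact_force': array([-0.044812  , -0.14068129,  0.01512598]), 'moment': array([ 0.02724286,  0.05378907, -0.03933605]), 'gripper_force': 0.0, 'grip_width': 0.08545354657801735}
```

View pics/top0.png

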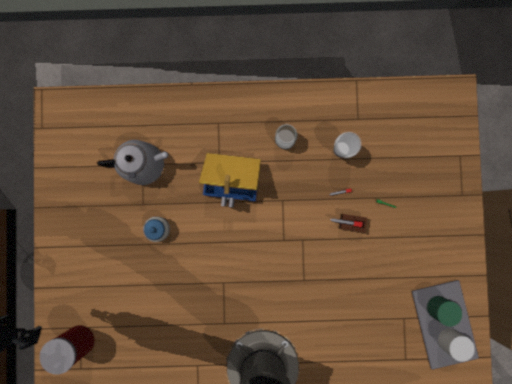

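View pics/side0.png

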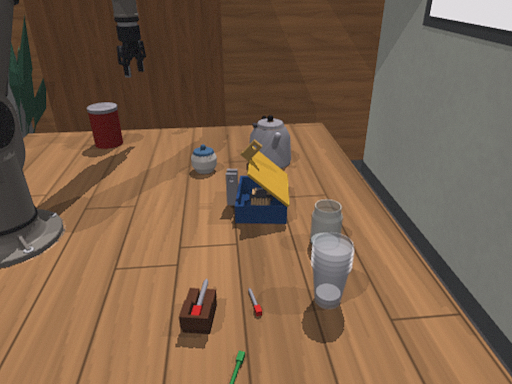

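Top view: the caddy is at (230,178) with its fork at (228,202) facing the robot, and the kettle is at (138,162). The sugar pot is at (156,229), the jar at (287,136) and the cups at (347,145). Pin candidates are the large red-headed pin in the dark rest (352,222), a small loose red one (341,191) and a green one (386,203). The one in the rest fits: it is red, larger and lying in the rest.

```bash
cat > m.py <<'E'
from h import *
im,d,c=load("top0");P=cloud(d,c);hsv=cv2.cvtColor(im,cv2.COLOR_RGB2HSV)
def reg(n,u0,u1,v0,v1,f):
    m=np.zeros((384,512),bool);m[v0:v1,u0:u1]=1
    m&=f&np.isfinite(P[...,0]);q=P[m];v,u=np.nonzero(m)
    if len(q)<3: print(n,len(q));return
    r=cv2.minAreaRect((q[:,:2]*1000).astype(np.float32))
    print(n,len(q),"mean",q.mean(0).round(4),"rect",np.round(r[0]),np.round(r[1]),round(r[2],1),"z",np.percentile(q[:,2],[5,50,95]).round(3));return q
h,s,v=[hsv[...,i].astype(int) for i in range(3)]; z=P[...,2]
reg("lid",195,270,145,200,(h>18)&(h<32)&(s>180)&(z>.06))
reg("box",195,270,175,210,(h>100)&(h<130)&(s>120))
reg("fork",215,245,190,212,(z>.08)&(s<80))
reg("rest",330,375,210,235,(z>.025)&(s>60)&(v<110))
reg("head",330,375,210,235,((h<6)|(h>174))&(s>190)&(v>130))
reg("shank",322,358,210,230,(s<70)&(z>.01))
reg("jar",270,302,120,155,z>.03);reg("cups",325,370,125,165,z>.05)
reg("sugar",135,180,210,250,z>.03);reg("kettle",90,200,130,195,z>.04)
print("f",c[0])
E
python3 m.py
python3 -c "
import cv2,numpy as np
a=cv2.imread('pics/top0.png');b=cv2.imread('pics/side0.png')
p=cv2.resize(a[180:240,315:405],(540,360),interpolation=cv2.INTER_CUBIC)
q=cv2.resize(a[145:215,190:270],(411,360),interpolation=cv2.INTER_CUBIC)
w=cv2.imread('pics/wrist0.png');cv2.imwrite('pics/crop1.png',np.hstack([p,cv2.resize(b[250:384,170:280],(260,360))]))"
```

```text
lid 308 mean [0.6306 0.0775 0.1046] rect [634.  78.] [169.  94.] 81.7 z [0.065 0.107 0.138]
box 433 mean [0.5698 0.0881 0.0188] rect [570.  87.] [166.  33.] 81.6 z [0.003 0.008 0.052]
fork 61 mean [0.5419 0.0927 0.1066] rect [549.  92.] [32. 45.] 81.3 z [0.083 0.104 0.156]
rest 285 mean [ 0.46   -0.3077  0.0423] rect [ 460. -308.] [80. 50.] 79.0 z [0.034 0.042 0.049]
head 27 mean [ 0.4566 -0.3232  0.0386] rect [ 457. -323.] [20. 13.] 76.9 z [0.033 0.039 0.043]
shank 82 mean [ 0.4658 -0.2767  0.032 ] rect [ 466. -274.] [71. 13.] 81.3 z [0.022 0.032 0.039]
jar 234 mean [ 0.7401 -0.0956  0.0769] rect [745. -97.] [67. 67.] 0.5 z [0.037 0.08  0.102]
cups 538 mean [ 0.7021 -0.2799  0.1215] rect [ 704. -281.] [75. 72.] 22.0 z [0.098 0.123 0.134]
sugar 518 mean [0.4605 0.3229 0.0635] rect [459. 328.] [79. 77.] 88.8 z [0.044 0.067 0.079]
kettle 1740 mean [0.6704 0.3665 0.1139] rect [672. 324.] [316. 133.] 86.8 z [0.056 0.121 0.14 ]
f 394.91488261360956
```

View pics/crop1.png

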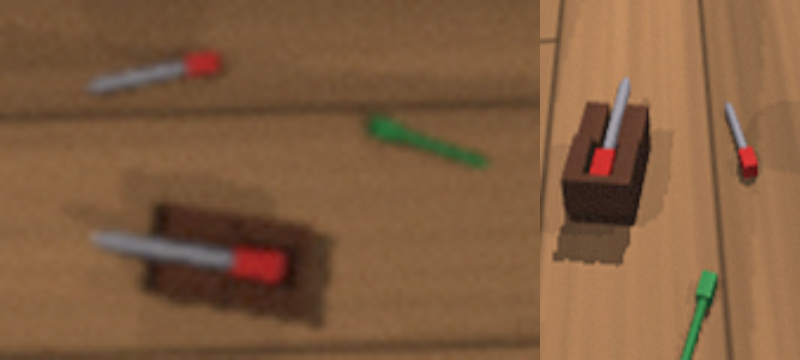

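The crop confirms it: the pin in the rest is red and clearly bigger than the loose small red one, and the third is green. Next I turn the tool and shut the fingers for the press.

```bash
python3 -m crank '[[[0,0,0],[0,0,0.15]],[[0,0,0],[0,0,0.15]],[[0,0,0],[0,0,0.15]],[[0,0,0],[0,0,0.15]],[[0,0,0],[0,0,0.15]]]' 0 40; python3 -m crank '[[[0,0,0],[0,0,0.15]],[[0,0,0],[0,0,0.15]],[[0,0,0],[0,0,0.15]],[[0,0,0],[0,0,0.15]],[[0,0,0],[0,0,0.03]]]'
cat > to.py <<'E'
import sys
from h import *
o=monitor.get_obs();R=Ro.from_rotvec(o["orientation"]).as_matrix();T=np.array(eval(sys.argv[1]))
print("tcp",np.array(o["tcp_pos"]).round(4),"toolx",R[:,0].round(3),"tooly",R[:,1].round(3),"z",R[:,2].round(3),"F",np.round(o["contact_force"],1),"w",round(o["grip_width"],4),"t",round(o["clock"],2))
print("shift cm",(R.T@(T-o["tcp_pos"])*100).round(2), "yaw tooly deg",np.degrees(np.arctan2(R[1,1],R[0,1])).round(2))
E
python3 to.py '[.602,.048,.23]'
```

```text
clock: 0.65
tcp_pos: [0.2249, 0.6362, 0.2309]
orientation: [1.637, 2.681, -0.001]
contact_force: [-1.5, 0.1, -0.2]
grip_width: 0.0122
gripper_force: 0.0
clock: 1.15
tcp_pos: [0.2247, 0.6363, 0.2309]
orientation: [2.383, 2.047, -0.001]
contact_force: [-0.2, -1.2, -0.1]
grip_width: -0.0001
gripper_force: 0.0
tcp [0.2247 0.6363 0.2309] toolx [ 0.151  0.989 -0.001] tooly [ 0.989 -0.151  0.   ] z [ 0.    -0.001 -1.   ] F [-0.2 -1.2 -0.1] w -0.0001 t 1.15
shift cm [-52.46  46.16   0.14] yaw tooly deg -8.67
```

```bash
for i in 1 2; do :; done
python3 -m crank '[[[-2,1.8,0],[0,0,0]],[[-3.3,2.9,0],[0,0,0]],[[-3.3,2.9,0],[0,0,0]],[[-3.3,2.9,0],[0,0,0]],[[-3.3,2.9,0],[0,0,0]]]' >/dev/null
python3 -m crank '[[[-3.3,2.9,0],[0,0,0]],[[-3.3,2.9,0],[0,0,0]],[[-3.3,2.9,0],[0,0,0]],[[-3.3,2.9,0],[0,0,0]],[[-3.3,2.9,0],[0,0,0]]]' >/dev/null
python3 -m crank '[[[-3.3,2.9,0],[0,0,0]],[[-3.3,2.9,0],[0,0,0]],[[-3.3,2.9,0],[0,0,0]],[[-3.3,2.9,0],[0,0,0]],[[-3.3,2.9,0],[0,0,0]]]' >/dev/null
python3 -m crank '[[[-2.2,2.0,0],[0,0,0]],[[-1.3,1.2,0],[0,0,0]],[[0,0,0],[0,0,0]],[[0,0,0],[0,0,0]]]'
python3 to.py '[.602,.048,.06]'; python3 -c "
from h import *
grab('wrist','w1')"
```

```text
clock: 3.05
tcp_pos: [0.5988, 0.0578, 0.231]
orientation: [-2.379, -2.051, 0.001]
contact_force: [0.3, 0.0, -0.4]
grip_width: -0.0
gripper_force: 0.0
tcp [0.5988 0.0578 0.231 ] toolx [0.147 0.989 0.   ] tooly [ 0.989 -0.147 -0.001] z [-0.001  0.    -1.   ] F [ 0.3  0.  -0.4] w -0.0 t 3.05
shift cm [-0.92  0.47 17.1 ] yaw tooly deg -8.46
```

View pics/w1.png

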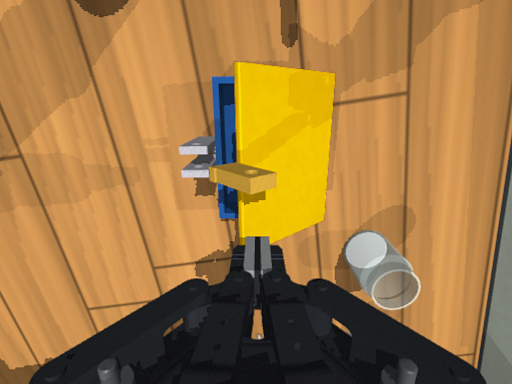

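The wrist view shows the lid half open, with the lug leaning over at (245,178), the fork ears at (197,148)/(197,170) and the fingertips at (257,240), clear of the lug on its -y side. I'm pressing there.

```bash

python3 -m crank '[[[-0.5,0.3,2],[0,0,0]],[[-0.4,0.2,2.5],[0,0,0]],[[0,0,2.5],[0,0,0]],[[0,0,1.5],[0,0,0]],[[0,0,1.5],[0,0,0]]]' |egrep 'pos|force'
python3 -m crank '[[[0,0,1],[0,0,0]],[[0,0,1],[0,0,0]],[[0,0,1],[0,0,0]],[[0,0,1],[0,0,0]],[[0,0,1],[0,0,0]]]'  |egrep 'pos|force'
python3 -m crank '[[[0,0,0.6],[0,0,0]],[[0,0,0.6],[0,0,0]],[[0,0,0.5],[0,0,0]],[[0,0,0.3],[0,0,0]],[[0,0,0],[0,0,0]]]'  |egrep 'pos|force'
```

```text
tcp_pos: [0.6024, 0.0493, 0.1305]
contact_force: [1.1, -0.6, 4.6]
gripper_force: 2.4
tcp_pos: [0.6028, 0.0478, 0.0807]
contact_force: [-1.4, 0.9, 3.2]
gripper_force: 1.3
tcp_pos: [0.6026, 0.0478, 0.0608]
contact_force: [-0.4, -0.2, -0.1]
gripper_force: 0.0
```

```bash

python3 -m crank '[[[0,0,0.1],[0,0,0]],[[0,0,0.1],[0,0,0]],[[0,0,0],[0,0,0]]]' |egrep 'pos|force'
python3 -m crank '[[[0,0,0.1],[0,0,0]],[[0,0,0.1],[0,0,0]],[[0,0,0],[0,0,0]]]'  |egrep 'pos|force'
python3 -m crank '[[[0,0,0.1],[0,0,0]],[[0,0,0.1],[0,0,0]],[[0,0,0],[0,0,0]]]'  |egrep 'pos|force'
```

```text
tcp_pos: [0.603, 0.0477, 0.0594]
contact_force: [-0.7, 0.8, -0.2]
gripper_force: 0.1
tcp_pos: [0.603, 0.0478, 0.0581]
contact_force: [-2.9, -1.1, 8.7]
gripper_force: 4.3
tcp_pos: [0.603, 0.0478, 0.0579]
contact_force: [-8.6, 0.4, 25.7]
gripper_force: 12.8
```

```bash

python3 -m crank '[[[0,0,-2],[0,0,0]],[[0,0,-4.5],[0,0,0]],[[0,0,-4.5],[0,0,0]],[[0,-2,-4.5],[0,0,0]],[[-1.5,-2,-4],[0,0,0]]]' |egrep 'pos|force'
python3 -m crank '[[[0,0,0],[0,0,0]],[[0,0,0],[0,0,0]],[[0,0,0],[0,0,0]]]' |egrep 'pos|force'
python3 -c "
from h import *
grab('wrist','w2')"
python3 -m crank '[[[-4,0,0],[0,0,0]],[[0,0,0],[0,0,0]],[[0,0,0],[0,0,0]],[[0,0,0],[0,0,0]]]' |egrep 'pos|force'
python3 -c "
from h import *
grab('wrist','w3');grab('top','top3')
a=cv2.imread('pics/w2.png');b=cv2.imread('pics/w3.png')
cv2.imwrite('pics/c2.png',cv2.resize(np.hstack([a[:300,100:420],b[:300,100:420]]),None,fx=1.25,fy=1.25))"
```

```text
tcp_pos: [0.5612, 0.0409, 0.2521]
contact_force: [-0.2, 0.2, 1.3]
gripper_force: 0.0
tcp_pos: [0.5606, 0.0394, 0.2493]
contact_force: [-0.0, -0.3, 0.5]
gripper_force: 0.0
tcp_pos: [0.555, 0.0001, 0.2493]
contact_force: [0.9, -0.5, 0.1]
gripper_force: 0.0
```

View pics/c2.png

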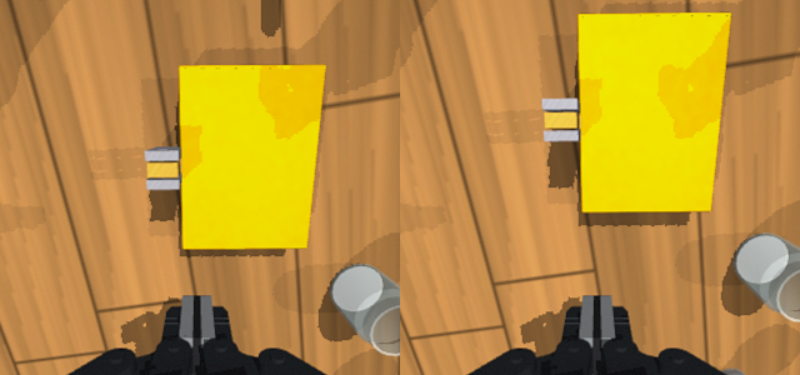

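The lid is shut, with the brass lug between the fork ears at about (162,170) left and (560,120) right. I'm measuring the box frame from both views.

```bash
cat > fk.py <<'E'
from h import *
for n in("w2","w3"):
    im,d,c=load(n);P=cloud(d,c);hsv=cv2.cvtColor(im,cv2.COLOR_RGB2HSV).astype(int);h,s,v=hsv[...,0],hsv[...,1],hsv[...,2]
    f,cx,cy,R,o=c
    def plane(m,z):
        vv,uu=np.nonzero(m);w=np.stack([(uu-cx)/f,(vv-cy)/f,np.ones(len(uu))],-1)@R.T
        return o+w*((z-o[2])/w[:,2])[:,None]
    z=P[...,2]
    m=(h>18)&(h<32)&(s>180)&(z>.045)&(z<.075)
    print(n,"lid z depth",np.median(z[m]).round(4))
    q=plane(cv2.morphologyEx(m.astype(np.uint8),cv2.MORPH_OPEN,np.ones((5,5)))>0,.058)
    r=cv2.minAreaRect((q[:,:2]*1000).astype(np.float32));print(" lid rect",np.round(r,2) if 0 else r)
    m=(s<60)&(v>100)&(z>.095)&(z<.115);m[250:]=0
    k,l,st,_=cv2.connectedComponentsWithStats(m.astype(np.uint8))
    for i in range(1,k):
        if st[i,4]>60:
            g=l==i;q=plane(g,.104);r=cv2.minAreaRect((q[:,:2]*1000).astype(np.float32));print(" ear",st[i,4],"zdepth",np.median(z[g]).round(4),r, "px",np.argwhere(g).mean(0).round(2))
E
python3 fk.py
```

```text
w2 lid z depth 0.0584
 lid rect ((618.173828125, 83.86585235595703), (173.02943420410156, 131.4065399169922), 81.83003997802734)
 ear 215 zdepth 0.1043 ((541.4464111328125, 107.21432495117188), (7.034005641937256, 27.23658561706543), 81.43988037109375) px [123.52 229.06]
 ear 199 zdepth 0.1043 ((538.2810668945312, 83.68424224853516), (7.4210615158081055, 27.770769119262695), 81.43675231933594) px [146.69 230.72]
 ear 148 zdepth 0.0997 ((744.8168334960938, -66.97789764404297), (10.864693641662598, 43.73190689086914), 81.42060852050781) px [244.86 418.89]
w3 lid z depth 0.0584
 lid rect ((617.7743530273438, 83.62451934814453), (173.11874389648438, 132.1244354248047), 81.83316802978516)
 ear 251 zdepth 0.1042 ((541.8150634765625, 106.28251647949219), (7.3394775390625, 27.9245662689209), 81.44746398925781) px [ 83.02 227.61]
 ear 241 zdepth 0.1043 ((538.1317138671875, 82.987060546875), (7.760006427764893, 27.667966842651367), 81.44519805908203) px [108.08 228.97]
 ear 388 zdepth 0.1001 ((743.6490478515625, -87.38591766357422), (49.63595199584961, 61.04758071899414), 81.43022918701172) px [226.6  421.53]
```

```bash

python3 -m crank '[[[-3,-0.4,0],[0,0,0]],[[-4.7,-0.4,0],[0,0,0]],[[-4.7,-0.4,0],[0,0,0]],[[-4.7,-0.4,0],[0,0,0]],[[-4.7,-0.4,0],[0,0,0]]]' 5 |egrep 'pos'
python3 -m crank '[[[-4.7,-0.4,0],[0,0,0]],[[-4.7,-0.4,0],[0,0,0]],[[-3,-0.5,0],[0,0,0]],[[0,0,0],[0,0,0]],[[0,0,0],[0,0,0]]]' |egrep 'pos'
python3 -m crank '[[[0,0,0],[0,0,0]],[[0,0,0],[0,0,0]]]' |egrep 'pos'
python3 -c "
from h import *
grab('wrist','w4')"
python3 -m crank '[[[0,-3,0],[0,0,0]],[[-2,0,0],[0,0,0]],[[0,0,0],[0,0,0]],[[0,0,0],[0,0,0]],[[0,0,0],[0,0,0]]]' |egrep 'pos|force'
python3 -c "
from h import *
grab('wrist','w5')
a=cv2.imread('pics/w4.png');b=cv2.imread('pics/w5.png')
cv2.imwrite('pics/c3.png',cv2.resize(np.hstack([a[:384,100:420],b[:384,100:420]]),None,fx=1.25,fy=1.25))"
```

```text
tcp_pos: [0.5028, -0.2141, 0.2503]
tcp_pos: [0.4718, -0.3339, 0.25]
tcp_pos: [0.4727, -0.3322, 0.25]
tcp_pos: [0.4399, -0.3482, 0.2502]
contact_force: [-0.3, -0.3, -0.8]
gripper_force: 0.0
```

View pics/c3.png

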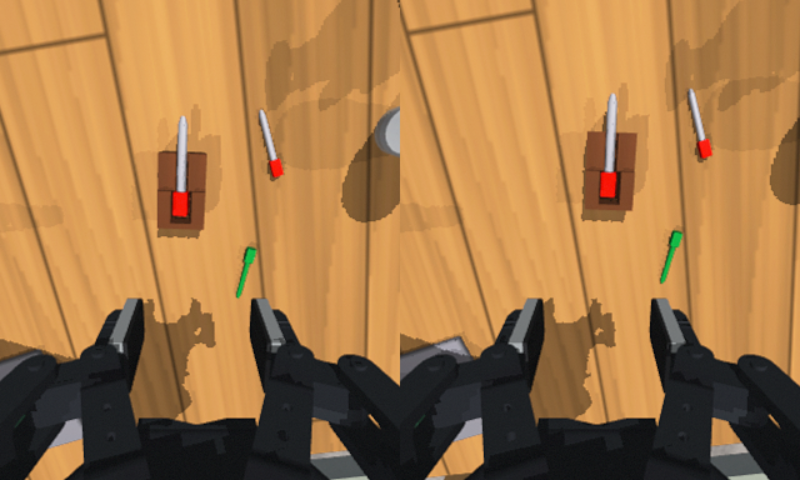

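The pin lies in the rest, head at (180,205) and tip at (182,118) on the left, (608,185) and (612,97) on the right. The decoys are off to its right.

```bash
cat > pn.py <<'E'
from h import *
S=[]
for n in("w4","w5"):
    im,d,c=load(n);P=cloud(d,c);hsv=cv2.cvtColor(im,cv2.COLOR_RGB2HSV).astype(int);h,s,v=hsv[...,0],hsv[...,1],hsv[...,2]
    z=P[...,2]; roi=np.zeros(h.shape,bool)
    roi[85:190,(220 if n=="w4" else 235):(275 if n=="w4" else 292)]=1
    if n=="w5": roi[:]=0; roi[65:170,235:292]=1
    sh=roi&(s<60)&(v>90)&(z>.02)&(z<.06); hd=roi&((h<5)|(h>175))&(s>200)&(v>130)&(z>.02)
    rest=roi&(s>60)&(z>.036)&(z<.055)&~hd
    out=[]
    for k,m in(("shank",sh),("head",hd)):
        vv,uu=np.nonzero(m);q=P[m]
        print(n,k,len(q),"depth z",np.percentile(q[:,2],[10,50,90]).round(4))
        r=cv2.fitLine(np.stack([uu,vv],-1).astype(np.float32),cv2.DIST_L2,0,.01,.01).ravel()
        t=(np.stack([uu,vv],-1)-r[2:])@r[:2]
        e=[r[2:]+r[:2]*x for x in(t.min(),t.max())];e.sort(key=lambda p:p[1]);out+=e
        print("  ends px",np.round(e,1).tolist())
        zz=.030 if k=="shank" else .038
        for p in e:
            o,w=ray(c,*p);print("  on plane",zz,(o+w*((zz-o[2])/w[2])).round(4))
    S.append((c,out))
    q=P[rest];r=cv2.minAreaRect((q[:,:2]*1000).astype(np.float32));print(" rest",r,np.median(q[:,2]))
for i in(0,1,3):
    A=[];b=[]
    for c,o_ in S:
        o,w=ray(c,*o_[i]);w/=np.linalg.norm(w);M=np.eye(3)-np.outer(w,w);A.append(M);b.append(M@o)
    print("tri",i,np.linalg.solve(sum(A),sum(b)).round(4))
E
python3 pn.py; python3 to.py '[.47,-.26,.1]'
```

```text
w4 shank 423 depth z [0.0324 0.0343 0.0356]
  ends px [[246.1, 93.0], [244.7, 153.0]]
  on plane 0.03 [ 0.4737 -0.2342  0.03  ]
  on plane 0.03 [ 0.4596 -0.3089  0.03  ]
w4 head 226 depth z [0.0367 0.0381 0.0393]
  ends px [[243.6, 153.0], [243.7, 172.0]]
  on plane 0.038 [ 0.4588 -0.3074  0.038 ]
  on plane 0.038 [ 0.4547 -0.3329  0.038 ]
 rest ((461.130859375, -307.23187255859375), (78.02296447753906, 49.62766647338867), 79.35147857666016) 0.04142208776815409
w5 shank 445 depth z [0.0326 0.0344 0.0357]
  ends px [[269.9, 75.0], [267.0, 137.1]]
  on plane 0.03 [ 0.4737 -0.234   0.03  ]
  on plane 0.03 [ 0.4597 -0.3085  0.03  ]
w5 head 231 depth z [0.0368 0.0382 0.0392]
  ends px [[266.8, 137.7], [265.6, 157.0]]
  on plane 0.038 [ 0.4592 -0.3083  0.038 ]
  on plane 0.038 [ 0.4542 -0.3331  0.038 ]
 rest ((460.890380859375, -307.36474609375), (77.7930908203125, 49.94515609741211), 79.43965148925781) 0.04145140924604984
tri 0 [ 0.4736 -0.2341  0.0308]
tri 1 [ 0.4597 -0.3083  0.0327]
tri 3 [ 0.4542 -0.3341  0.0327]
tcp [ 0.4399 -0.3482  0.2502] toolx [0.147 0.989 0.   ] tooly [ 0.989 -0.147 -0.   ] z [ 0.  0. -1.] F [ 0.3 -0.6  0.5] w 0.0505 t 8.65
shift cm [ 9.16  1.68 15.02] yaw tooly deg -8.43
```

```bash

python3 -m crank '[[[0,0,0],[0,0,0.038]],[[3.5,0.4,0],[0,0,0]],[[3.5,0.4,2],[0,0,0]],[[2.83,0.42,3.5],[0,0,0]],[[0,0,4.5],[0,0,0]]]' 4 |egrep 'pos'
python3 -m crank '[[[0,0,4],[0,0,0]],[[0,0,2],[0,0,0]],[[0,0,0],[0,0,0]],[[0,0,0],[0,0,0]],[[0,0,0],[0,0,0]]]' |egrep 'pos'
python3 to.py '[.4700,-.2538,.022]'
```

```text
tcp_pos: [0.4733, -0.25, 0.1502]
tcp_pos: [0.4705, -0.2554, 0.0917]
tcp [ 0.4705 -0.2554  0.0917] toolx [ 0.186  0.983 -0.   ] tooly [ 0.983 -0.186  0.003] z [ 0.002 -0.001 -1.   ] F [-0.3  0.2  0.3] w 0.04 t 9.65
shift cm [ 0.15 -0.09  6.97] yaw tooly deg -10.71
```

```bash

python3 -m crank '[[[0.15,-0.1,2.5],[0,0,0]],[[0,0,2.5],[0,0,0]],[[0,0,1.3],[0,0,0]],[[0,0,0.6],[0,0,0]],[[0,0,0],[0,0,0]]]' |egrep 'pos|force'
python3 -m crank '[[[0,0,0],[0,0,0]],[[0,0,0],[0,0,0]],[[0,0,0],[0,0,0]],[[0,0,0],[0,0,0]],[[0,0,0],[0,0,0]]]' 0.5 70 |egrep 'pos|force|width'
python3 -m crank '[[[0,0,0],[0,0,0]],[[0,0,-0.5],[0,0,0]],[[0,0,-1],[0,0,0]],[[0,0,-1.5],[0,0,0]],[[0,0,-1.5],[0,0,0]]]' |egrep 'pos|force|width'
python3 -m crank '[[[0,0,-2],[0,0,0]],[[0,0,-2],[0,0,0]],[[0,0,0],[0,0,0]],[[0,0,0],[0,0,0]]]' |egrep 'pos|force|width'
python3 -c "
from h import *
im,d,c=grab('side','s6');im2,_,_=grab('wrist','w6')
a=cv2.imread('pics/s6.png');b=cv2.imread('pics/w6.png')
cv2.imwrite('pics/c4.png',np.hstack([cv2.resize(a[200:350,130:290],(400,375)),cv2.resize(b[100:384,106:409],(400,375))]))"
```

```text
tcp_pos: [0.4688, -0.2535, 0.0215]
contact_force: [-0.1, 0.7, 0.3]
gripper_force: 0.0
tcp_pos: [0.4693, -0.2536, 0.022]
contact_force: [0.0, 0.8, 7.3]
grip_width: 0.007
gripper_force: 68.8
tcp_pos: [0.4682, -0.2533, 0.0676]
contact_force: [0.2, 0.3, -1.1]
grip_width: 0.0072
gripper_force: 68.6
tcp_pos: [0.4689, -0.2532, 0.1071]
contact_force: [-0.4, -0.6, -0.3]
grip_width: 0.0074
gripper_force: 68.6
```

View pics/c4.png

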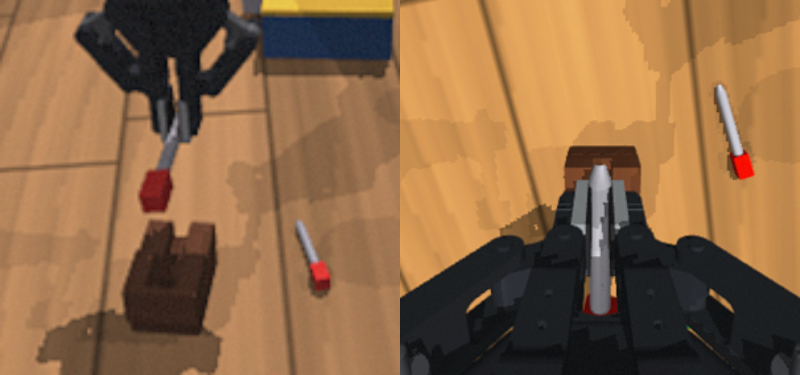

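The pin is held near the fingertips but its head has drooped (head at (155,190) in the side crop, tip up). I'm measuring the pitch before setting it down.

```bash
cat > pp.py <<'E'
from h import *
import sys
def ends(wn,sn):
    im,d,c=load(sn);P=cloud(d,c);hsv=cv2.cvtColor(im,cv2.COLOR_RGB2HSV).astype(int);h,s,v=hsv[...,0],hsv[...,1],hsv[...,2]
    m=((h<6)|(h>174))&(s>170)&(v>90);k,l,st,ce=cv2.connectedComponentsWithStats(m.astype(np.uint8))
    for i in range(1,k):
        if st[i,4]>20: g=l==i;print("side red",st[i,4],ce[i].round(1),np.nanmean(P[g],0).round(4))
    im,d,c=load(wn);P=cloud(d,c);hsv=cv2.cvtColor(im,cv2.COLOR_RGB2HSV).astype(int);s,v=hsv[...,1],hsv[...,2]
    for row in range(220,335,12):
        u=np.arange(235,285);g=P[row,u];ok=(s[row,u]<60)&(v[row,u]>110)
        if ok.sum()>3:print(row,int(u[ok].min()),int(u[ok].max()),np.nanmedian(g[ok],0).round(4))
ends(*sys.argv[1:])
E
python3 pp.py w6 s6
```

```text
side red 145 [191.4 276.1] [ 0.457  -0.3273  0.1187]
side red 63 [257.8 309.9] [ 0.5685 -0.3069  0.0107]
232 252 263 [ 0.4717 -0.2364  0.1175]
244 239 275 [ 0.4707 -0.2428  0.12  ]
256 238 276 [ 0.4682 -0.2433  0.1324]
268 236 270 [ 0.4647 -0.2415  0.1418]
280 251 259 [ 0.4648 -0.2654  0.1191]
292 251 262 [ 0.4643 -0.2739  0.1185]
304 252 262 [ 0.463  -0.2822  0.1183]
316 252 261 [ 0.4604 -0.2909  0.1187]
328 252 261 [ 0.4588 -0.2998  0.1189]
```

The depth shows the shank level (top at z≈0.1185 along its length, axis about 6.5 mm above the TCP), so there is no droop. I'll lay it on free table for a regrasp by the head.

```bash

python3 -m crank '[[[3,0,0],[0,0,-0.038]],[[3,0,0],[0,0,0]],[[3,0,0],[0,0,0]],[[3,0,2],[0,0,0]],[[0,0,3],[0,0,0]]]' |egrep 'pos|force|width'
python3 -m crank '[[[0,0,2],[0,0,0]],[[0,0,1.5],[0,0,0]],[[0,0,0.7],[0,0,0]],[[0,0,0],[0,0,0]],[[0,0,0],[0,0,0]]]' |egrep 'pos|force|width'
python3 to.py '[.49,-.135,.003]'
```

```text
tcp_pos: [0.4893, -0.13, 0.0558]
contact_force: [1.1, -0.2, -0.7]
grip_width: 0.007
gripper_force: 68.6
tcp_pos: [0.4878, -0.1353, 0.0147]
contact_force: [0.2, -0.4, -0.8]
grip_width: 0.0073
gripper_force: 68.6
tcp [ 0.4878 -0.1353  0.0147] toolx [ 0.149  0.989 -0.   ] tooly [ 0.989 -0.149  0.001] z [ 0.001 -0.    -1.   ] F [ 0.2 -0.4 -0.8] w 0.0073 t 12.65
shift cm [0.07 0.21 1.17] yaw tooly deg -8.58
```

```bash

python3 -m crank '[[[0,0,0.5],[0,0,0]],[[0,0,0.4],[0,0,0]],[[0,0,0.2],[0,0,0]],[[0,0,0],[0,0,0]],[[0,0,0],[0,0,0]]]' |egrep 'pos|force|width'
python3 -m crank '[[[0,0,0],[0,0,0]],[[0,0,0],[0,0,0]],[[0,0,0],[0,0,0]],[[0,0,0],[0,0,0]]]' 4 |egrep 'pos|force|width'
python3 -m crank '[[[0,0,-2],[0,0,0]],[[0,0,-4],[0,0,0]],[[-3,0,-4],[0,0,0]],[[-4.5,0,-2],[0,0,0]],[[-4.5,0,0],[0,0,0]]]' |egrep 'pos|force|width'
python3 -m crank '[[[0,0,0],[0,0,0]],[[0,0,0],[0,0,0]],[[0,0,0],[0,0,0]],[[0,0,0],[0,0,0]]]' |egrep 'pos|force|width'
cat > tb.py <<'E'
from h import *
import sys
n=sys.argv[1]
if len(sys.argv)>2: grab('wrist',n)
im,d,c=load(n);P=cloud(d,c);hsv=cv2.cvtColor(im,cv2.COLOR_RGB2HSV).astype(int);h,s,v=hsv[...,0],hsv[...,1],hsv[...,2]
m=((h<6)|(h>174))&(s>180)&(v>90);k,l,st,ce=cv2.connectedComponentsWithStats(m.astype(np.uint8))
for i in range(1,k):
    if st[i,4]>60:
        q=P[l==i];t=q[q[:,2]>np.nanpercentile(q[:,2],60)-.002];print("red",st[i,4],ce[i].round(1),"top z",np.nanmedian(t[:,2]).round(4),"mean",np.nanmean(t,0).round(4),cv2.minAreaRect((t[:,:2]*1000).astype(np.float32)))
m=(s<60)&(v>110);m[270:]=0;k,l,st,ce=cv2.connectedComponentsWithStats(m.astype(np.uint8))
for i in range(1,k):
    if st[i,4]>150:
        q=P[l==i];vv,uu=np.nonzero(l==i)
        print("gray",st[i,4],ce[i].round(1),"z",np.nanpercentile(q[:,2],[5,50,95]).round(4),cv2.minAreaRect((q[:,:2]*1000).astype(np.float32)),"tip",np.nanmean(P[vv.min():vv.min()+2][l[vv.min():vv.min()+2]==i],0).round(4))
E
python3 tb.py w7 1
```

```text
tcp_pos: [0.4875, -0.1348, 0.0033]
contact_force: [0.9, -0.4, -0.9]
grip_width: 0.0072
gripper_force: 68.6
tcp_pos: [0.4876, -0.1348, 0.0034]
contact_force: [0.0, -0.5, -0.6]
grip_width: 0.0404
gripper_force: 0.0
tcp_pos: [0.4717, -0.2551, 0.1266]
contact_force: [1.0, -0.5, -0.3]
grip_width: 0.0401
gripper_force: 0.0
tcp_pos: [0.4699, -0.2518, 0.1228]
contact_force: [0.1, 0.7, -0.4]
grip_width: 0.0402
gripper_force: 0.0
red 472 [258.4 141.3] top z 0.0169 mean [ 0.479  -0.2019  0.0169] ((479.4176330566406, -201.72842407226562), (25.45391845703125, 14.819622993469238), 81.23983764648438)
red 215 [355.8 223.6] top z 0.0124 mean [ 0.5671 -0.3005  0.0124] ((567.1367797851562, -300.73809814453125), (10.73876953125, 18.866851806640625), 10.393094062805176)
gray 958 [257.6  82. ] z [0.0072 0.0105 0.0129] ((485.75677490234375, -151.32704162597656), (75.30908966064453, 9.357071876525879), 81.71858978271484) tip [ 0.4906 -0.1147  0.0075]
gray 1515 [497.6 191.2] z [0.0189 0.0415 0.0614] ((686.010498046875, -270.6824951171875), (47.032291412353516, 15.197754859924316), 57.271949768066406) tip [ 0.7013 -0.2558  0.0127]
gray 333 [347.9 191. ] z [0.0058 0.008  0.0098] ((561.1146850585938, -265.5158386230469), (6.36190128326416, 53.795108795166016), 10.264988899230957) tip [ 0.5562 -0.2394  0.0054]
gray 282 [209.5 253.7] z [0.1314 0.147  0.1593] ((447.8287048339844, -237.29661560058594), (1.836525321006775, 4.7048749923706055), 76.82431030273438) tip [ 0.4479 -0.2372  0.1306]
gray 287 [305.2 254.1] z [0.1317 0.1474 0.159 ] ((495.5648498535156, -244.54867553710938), (2.0040252208709717, 4.76296854019165), 78.25049591064453) tip [ 0.4957 -0.2445  0.1304]
```

View pics/w7.png

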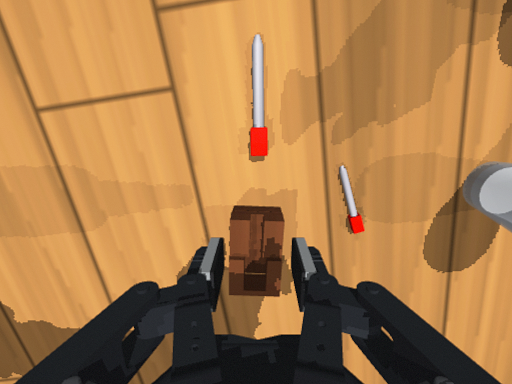

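The pin lies free on the table, head at (258,141) and tip at (258,38), aligned with the tool. I'm regrasping by the head.

```bash

python3 -m crank '[[[2.5,0.1,1],[0,0,0]],[[2.4,0.1,2.5],[0,0,0]],[[0,0,3],[0,0,0]],[[0,0,0],[0,0,0]],[[0,0,0],[0,0,0]]]' |egrep 'pos|force|width'
python3 -m crank '[[[0,0,0],[0,0,0]],[[0,0,0],[0,0,0]]]' |egrep 'pos|force|width'
python3 to.py '[.4791,-.2037,.003]'
```

```text
tcp_pos: [0.4787, -0.2053, 0.0584]
contact_force: [0.4, 0.6, 0.2]
grip_width: 0.0399
gripper_force: 0.0
tcp_pos: [0.4797, -0.2061, 0.0596]
contact_force: [0.8, -0.3, -0.2]
grip_width: 0.0398
gripper_force: 0.0
tcp [ 0.4797 -0.2061  0.0596] toolx [ 0.149  0.989 -0.   ] tooly [ 0.989 -0.149  0.002] z [ 0.002 -0.001 -1.   ] F [ 0.8 -0.3 -0.2] w 0.0398 t 15.2
shift cm [ 0.23 -0.1   5.66] yaw tooly deg -8.59
```

```bash

python3 -m crank '[[[0.2,-0.1,2.5],[0,0,0]],[[0,0,2],[0,0,0]],[[0,0,0.8],[0,0,0]],[[0,0,0.3],[0,0,0]],[[0,0,0],[0,0,0]]]' |egrep 'pos|force|width'
python3 -m crank '[[[0,0,0],[0,0,0]],[[0,0,0],[0,0,0]],[[0,0,0],[0,0,0]],[[0,0,0],[0,0,0]],[[0,0,0],[0,0,0]]]' 1 80 |egrep 'pos|force|width'
python3 -m crank '[[[0,0,-0.5],[0,0,0]],[[0,0,-1.5],[0,0,0]],[[0,0,-3],[0,0,0]],[[0,0,-4],[0,0,0]],[[0,0,-2],[0,0.044,0]]]' |egrep 'pos|force|width'
python3 -m crank '[[[0,0,0],[0,0,0]],[[0,0,0],[0,0,0]],[[0,0,0],[0,0,0]],[[0,0,0],[0,0,0]]]' |egrep 'pos|force|width'
python3 -c "
from h import *
grab('wrist','w8');grab('side','s8')"
python3 pp.py w8 s8; python3 tb.py w8 |grep gray;python3 to.py '[.4791,-.2037,.003]'
```

```text
tcp_pos: [0.4785, -0.2036, 0.0028]
contact_force: [-1.1, 0.2, 0.2]
grip_width: 0.0399
gripper_force: 0.0
tcp_pos: [0.479, -0.2035, 0.0033]
contact_force: [-1.5, 0.4, 6.2]
grip_width: 0.0137
gripper_force: 78.7
tcp_pos: [0.4796, -0.2023, 0.1156]
contact_force: [0.6, -0.5, -1.1]
grip_width: 0.0134
gripper_force: 78.1
tcp_pos: [0.4775, -0.2026, 0.1113]
contact_force: [0.5, -0.2, -0.6]
grip_width: 0.0138
gripper_force: 78.2
side red 81 [204.8 233.3] [ 0.4775 -0.2111  0.1222]
side red 64 [257.9 309.8] [ 0.5686 -0.3064  0.0104]
220 250 265 [ 0.4813 -0.1802  0.1207]
232 250 264 [ 0.48   -0.1873  0.1213]
244 235 282 [ 0.4888 -0.1934  0.1257]
256 235 283 [ 0.4887 -0.194   0.1379]
268 235 280 [ 0.4793 -0.1931  0.1483]
gray 2499 [256.7 161. ] z [0.1187 0.1209 0.1223] ((485.0111389160156, -151.178955078125), (75.77631378173828, 9.098311424255371), 81.90127563476562) tip [ 0.4906 -0.1141  0.1189]
gray 1517 [495.7 245.6] z [0.0183 0.0401 0.0599] ((686.3447265625, -266.6640319824219), (47.250099182128906, 17.30135726928711), 48.71339416503906) tip [ 0.7036 -0.2564  0.0068]
gray 316 [346.6 245.4] z [0.0057 0.008  0.01  ] ((560.3663330078125, -265.0535583496094), (5.84337043762207, 54.659461975097656), 11.344568252563477) tip [ 0.5566 -0.239   0.0053]
gray 293 [235.5 253.4] z [0.1189 0.1359 0.1484] ((468.44927978515625, -190.86221313476562), (2.4440901279449463, 4.504696846008301), 79.1503677368164) tip [ 0.4688 -0.1902  0.1174]
gray 280 [278.8 252.9] z [0.1191 0.1356 0.1474] ((490.0246887207031, -194.3090057373047), (2.1809892654418945, 4.583666801452637), 77.65796661376953) tip [ 0.4901 -0.1935  0.1184]
tcp [ 0.4777 -0.2028  0.1114] toolx [0.148 0.988 0.044] tooly [ 0.989 -0.148 -0.002] z [ 0.005  0.044 -0.999] F [ 0.7  0.4 -1.2] w 0.0137 t 17.2
shift cm [-0.54  0.17 10.83] yaw tooly deg -8.52
```

View pics/w8.png

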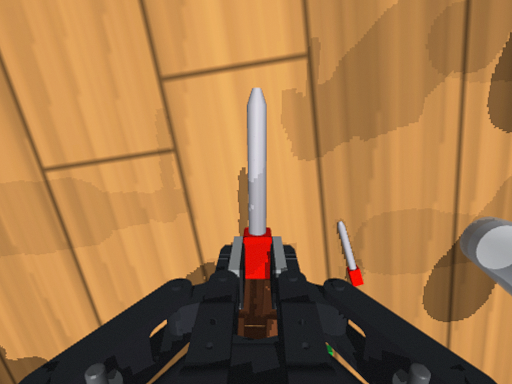

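Held firmly by the head: shank from (256,232) to tip (256,88), looking straight. I'm fitting its axis and working out the shift to the fork.

```bash
cat > ax.py <<'E'
from h import *
import sys
def axis(n,r0,r1,u0=225,u1=290,zlo=.1):
    im,d,c=load(n);P=cloud(d,c);hsv=cv2.cvtColor(im,cv2.COLOR_RGB2HSV).astype(int);s,v=hsv[...,1],hsv[...,2]
    A=[]
    for row in range(r0,r1):
        u=np.arange(u0,u1);ok=(s[row,u]<70)&(v[row,u]>90)&(P[row,u,2]>zlo);uu=u[ok]
        if len(uu)<6: continue
        um=(uu.min()+uu.max())/2
        o,w=ray(c,um,row);w/=np.linalg.norm(w);dep=np.nanmedian(P[row,int(um)-1:int(um)+3],0)
        t=(dep-o)@w; A.append(o+w*(t+.005))
    A=np.array(A);m=A.mean(0);dr=np.linalg.svd(A-m)[2][0];dr*=np.sign(dr[1]);print("axis pt",m.round(4),"dir",dr.round(4),"yaw",np.degrees(np.arctan2(-dr[0],dr[1])).round(2),"pitch up deg",np.degrees(np.arcsin(dr[2])).round(2),"rms",np.std((A-m)-np.outer((A-m)@dr,dr)).round(5));return m,dr
if __name__=="__main__":
    z=np.load("pics/w8.npz");m,dr=axis("w8",110,225)
    im,d,c=load("w8");o,w=ray(c,256.5,87.5);
    tipz=m[2]+dr[2]*.04;tip=o+w*((tipz-o[2])/w[2]);print("tip",tip.round(4))
    F=np.array([.53995,.0950,.088]);ay=np.array([np.sin(np.radians(8.45)),np.cos(np.radians(8.45)),0])
    T=F-ay*.032  # tip 16 mm before near ear
    print("tip target",T.round(4),"world delta",(T-tip).round(4))
    ob=monitor.get_obs();R=Ro.from_rotvec(ob["orientation"]).as_matrix();print("cm tool",(R.T@(T-tip)*100).round(2))
E
python3 ax.py
```

```text
axis pt [ 0.4849 -0.1529  0.1168] dir [ 0.1404  0.9901 -0.0023] yaw -8.07 pitch up deg -0.13 rms 0.00024
tip [ 0.4908 -0.1134  0.1167]
tip target [0.5352 0.0633 0.088 ] world delta [ 0.0444  0.1767 -0.0287]
cm tool [17.99  1.78  3.66]
```

```bash

python3 -m crank '[[[3,0.3,0],[0,0,0]],[[4,0.4,0],[0,0,0]],[[4,0.4,0],[0,0,0]],[[4,0.4,1],[0,0,0]],[[2,0.3,1],[0,0,0]]]' |egrep 'pos|force|width'
python3 -m crank '[[[0.5,0,1],[0,0,0]],[[0,0,0.6],[0,0,0]],[[0,0,0],[0,0,0]],[[0,0,0],[0,0,0]],[[0,0,0],[0,0,0]]]' |egrep 'pos|force|width'
python3 -c "
from h import *
grab('wrist','w9');grab('side','s9')
a=cv2.imread('pics/s9.png');b=cv2.imread('pics/w9.png')
cv2.imwrite('pics/c9.png',np.hstack([cv2.resize(a[140:240,170:300],(400,308)),cv2.resize(b[0:270,130:400],(308,308))]))
z=load('w9')[1];import ax
m,dr=ax.axis('w9',120,225,zlo=.075)
"; python3 to.py '[0,0,0]'
```

```text
tcp_pos: [0.5221, -0.0329, 0.0992]
contact_force: [-0.0, -0.3, -1.5]
grip_width: 0.0136
gripper_force: 78.2
tcp_pos: [0.5222, -0.033, 0.0844]
contact_force: [-0.4, -0.3, 0.0]
grip_width: 0.0137
gripper_force: 78.2
axis pt [0.5295 0.0141 0.0898] dir [ 0.1496  0.9887 -0.0077] yaw -8.61 pitch up deg -0.44 rms 0.00017
tcp [ 0.5224 -0.0324  0.0844] toolx [0.15  0.988 0.044] tooly [ 0.989 -0.15   0.001] z [ 0.007  0.043 -0.999] F [-0.1  0.  -1.1] w 0.0139 t 18.3
shift cm [ -5.   -52.14   8.19] yaw tooly deg -8.63
```

View pics/c9.png

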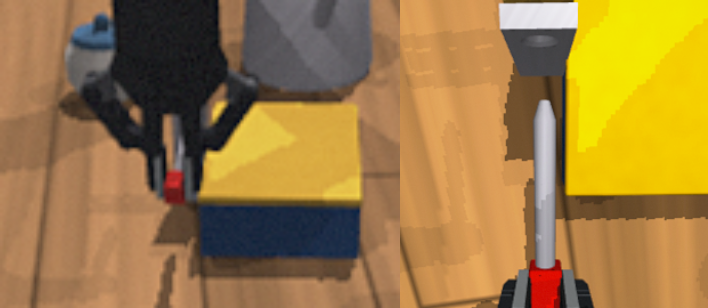

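The side view is occluded by the hand. The wrist crop shows the tip at (544,103) just short of the near ear, whose hole is at (541,42) and top edge runs from (500,28) to (577,32). I'm measuring the hole relative to the pin axis in this same picture.

```bash
python3 - <<'E'
from h import *
import ax
im,d,c=load('w9');P=cloud(d,c);hsv=cv2.cvtColor(im,cv2.COLOR_RGB2HSV).astype(int);s,v=hsv[...,1],hsv[...,2]
f,cx,cy,R,o=c
m=(s<50)&(P[...,2]>.0995)&(P[...,2]<.109);m[60:]=0;m[:,:200]=0;m[:,320:]=0
vv,uu=np.nonzero(m);print("top px",uu.min(),uu.max(),vv.min(),vv.max(),"z",np.median(P[m][:,2]))
w=np.stack([(uu-cx)/f,(vv-cy)/f,np.ones(len(uu))],-1)@R.T;q=o+w*((.104-o[2])/w[:,2])[:,None]
a=np.radians(8.45);ex=np.array([np.cos(a),-np.sin(a)]);ey=np.array([np.sin(a),np.cos(a)])
X=q[:,:2]@ex;Y=q[:,:2]@ey
F=np.array([.53995,.0950]);print("ear x extent",X.min(),X.max(),"mid",(X.min()+X.max())/2,"F",F@ex,"near face y",Y.min(),"F-16:",F@ey-.016)
mm,dr=ax.axis('w9',120,225,zlo=.075)
p=mm+dr*((F@ey-.016)-mm[:2]@ey)/(dr[:2]@ey);print("axis at face: x",p[:2]@ex,"z",p[2])
# hole: on outer face plane Y=Y.min(); dark hole px
yy=Y.min();n=np.array([ey[0],ey[1],0])
for vr in range(25,66,3):
    row=im[vr,225:305].astype(int).sum(1);print(vr,row[::3].tolist())
def face(u,v):
    w=R@np.array([(u-cx)/f,(v-cy)/f,1]);q=o+w*((yy-o@n)/(w@n));return (q[:2]@ex).round(4),q[2].round(4)
for x,y in((541,42),(526,42),(557,42),(541,36),(541,48)): print(face(130+(x-400)*270/308,y*270/308))
E
```

```text
top px 217 285 2 29 z 0.10425248929276106
ear x extent 0.5057331957103005 0.5336669618044297 mid 0.5197000787573651 F 0.5201286629677467 near face y 0.15553732819164928 F-16: 0.15731236672373994
axis pt [0.5295 0.0141 0.0898] dir [ 0.1496  0.9887 -0.0077] yaw -8.61 pitch up deg -0.44 rms 0.00017
axis at face: x 0.5218326534139032 z 0.08931759844168216
25 [461, 426, 418, 427, 433, 424, 425, 433, 406, 360, 367, 367, 359, 363, 368, 373, 289, 299, 298, 286, 456, 451, 452, 455, 474, 478, 478]
28 [207, 202, 207, 205, 206, 199, 201, 207, 203, 202, 206, 202, 204, 198, 200, 206, 202, 209, 202, 198, 464, 453, 453, 454, 478, 477, 475]
31 [208, 203, 202, 206, 203, 205, 211, 231, 275, 312, 291, 266, 213, 197, 204, 202, 202, 207, 198, 209, 452, 452, 451, 476, 477, 477, 476]
34 [210, 204, 206, 204, 182, 210, 251, 274, 295, 338, 317, 302, 284, 251, 219, 208, 200, 207, 199, 357, 452, 452, 472, 477, 477, 477, 475]
37 [206, 209, 204, 209, 200, 231, 239, 253, 271, 290, 287, 282, 267, 249, 237, 206, 206, 204, 199, 458, 451, 449, 476, 476, 476, 476, 476]
40 [193, 209, 203, 209, 205, 212, 216, 254, 268, 28
[... 703 characters left out ...]
205, 210, 205, 208, 209, 200, 348, 475, 474, 476, 476, 474, 476, 476, 476, 476]
58 [424, 381, 228, 211, 215, 214, 207, 208, 209, 208, 215, 208, 211, 212, 210, 204, 213, 306, 475, 474, 475, 477, 477, 478, 476, 476, 476]
61 [424, 382, 238, 214, 215, 214, 216, 211, 206, 210, 214, 207, 208, 213, 209, 202, 207, 346, 475, 475, 474, 477, 477, 477, 475, 477, 476]
64 [421, 432, 238, 227, 216, 214, 212, 210, 206, 211, 210, 208, 210, 210, 212, 207, 189, 359, 477, 476, 477, 476, 478, 477, 477, 475, 477]
(np.float64(0.5205), np.float64(0.0927))
(np.float64(0.5145), np.float64(0.0928))
(np.float64(0.527), np.float64(0.0926))
(np.float64(0.5206), np.float64(0.1005))
(np.float64(0.5204), np.float64(0.0839))
```

```bash

python3 -m crank '[[[0,-0.18,0.12],[0,0,0]],[[0.8,0,0.035],[0,0,0]],[[0,0,0],[0,0,0]],[[0,0,0],[0,0,0]],[[0,0,0],[0,0,0]]]' |egrep 'pos|force|width'
python3 -c "
from h import *
grab('wrist','w10')
import ax
m,dr=ax.axis('w10',120,225,zlo=.075)
a=np.radians(8.45);ex=np.array([np.cos(a),-np.sin(a)]);ey=np.array([np.sin(a),np.cos(a)])
p=m+dr*(.157-m[:2]@ey)/(dr[:2]@ey);print('axis at face: x',p[:2]@ex,'want .5200 z',p[2])
im=cv2.imread('pics/w10.png');cv2.imwrite('pics/c10.png',cv2.resize(im[0:130,190:320],None,fx=4,fy=4,interpolation=cv2.INTER_CUBIC))"
```

```text
tcp_pos: [0.5217, -0.0231, 0.0828]
contact_force: [0.5, -0.5, 0.2]
grip_width: 0.0138
gripper_force: 78.2
axis pt [0.5288 0.0241 0.0883] dir [ 0.1473  0.9891 -0.0044] yaw -8.47 pitch up deg -0.25 rms 0.00021
axis at face: x 0.5195570660943524 want .5200 z 0.08807299205609762
```

View pics/c10.png

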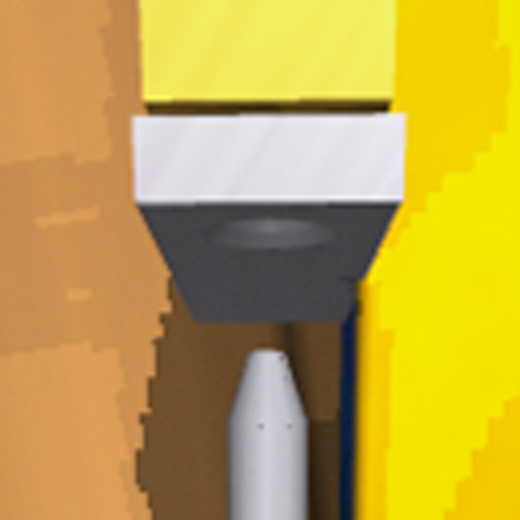

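The tip at (267,352) is centred under the hole at (270,232), and the axis matches to 0.5 mm. I'm inserting.

```bash

python3 -m crank '[[[0.8,0.03,0.035],[0,0,0]],[[0.5,0,0.022],[0,0,0]],[[0.5,0,0.022],[0,0,0]],[[0.4,0,0.018],[0,0,0]],[[0,0,0],[0,0,0]]]' |egrep 'pos|force|width'
python3 -m crank '[[[0.4,0,0.018],[0,0,0]],[[0.4,0,0.018],[0,0,0]],[[0.4,0,0.018],[0,0,0]],[[0,0,0],[0,0,0]]]' |egrep 'pos|force|width'
```

```text
tcp_pos: [0.5253, -0.0005, 0.0828]
contact_force: [-0.0, -0.8, -0.4]
grip_width: 0.014
gripper_force: 78.2
tcp_pos: [0.5271, 0.0112, 0.0828]
contact_force: [0.3, 0.1, -0.9]
grip_width: 0.0141
gripper_force: 78.2
```

```bash

python3 -m crank '[[[0.5,0,0.022],[0,0,0]],[[0.5,0,0.022],[0,0,0]],[[0.5,0,0.022],[0,0,0]],[[0.4,0,0.018],[0,0,0]],[[0,0,0],[0,0,0]]]' |egrep 'pos|force|width'
python3 -m crank '[[[0.5,0,0.022],[0,0,0]],[[0.5,0,0.022],[0,0,0]],[[0.5,0,0.022],[0,0,0]],[[0.5,0,0.022],[0,0,0]],[[0,0,0],[0,0,0]]]' |egrep 'pos|force|width'
python3 -m crank '[[[0.4,0,0.018],[0,0,0]],[[0.3,0,0.013],[0,0,0]],[[0.2,0,0.01],[0,0,0]],[[0,0,0],[0,0,0]]]' |egrep 'pos|force|width'
python3 to.py '[0,0,0]'
```

```text
tcp_pos: [0.53, 0.0302, 0.0828]
contact_force: [0.4, 0.9, -0.4]
grip_width: 0.0135
gripper_force: 78.2
tcp_pos: [0.5329, 0.0501, 0.0828]
contact_force: [-0.4, -0.2, 0.0]
grip_width: 0.014
gripper_force: 78.2
tcp_pos: [0.5342, 0.0583, 0.0828]
contact_force: [1.2, 0.5, -0.3]
grip_width: 0.014
gripper_force: 78.2
tcp [0.5342 0.0583 0.0828] toolx [0.148 0.988 0.044] tooly [ 0.989 -0.148 -0.   ] z [ 0.006  0.044 -0.999] F [ 1.2  0.5 -0.3] w 0.014 t 21.15
shift cm [-14.02 -51.97   7.67] yaw tooly deg -8.51
```

```bash

python3 -m crank '[[[0.2,0,0.009],[0,0,0]],[[0.2,0,0.009],[0,0,0]],[[0,0,0],[0,0,0]]]' |egrep 'pos|force'
python3 -m crank '[[[0.1,0,0.004],[0,0,0]],[[0,0,0],[0,0,0]]]' |egrep 'pos|force'
python3 -m crank '[[[0.1,0,0.004],[0,0,0]],[[0,0,0],[0,0,0]]]' |egrep 'pos|force'
python3 -c "
from h import *
grab('wrist','w11')
im=cv2.imread('pics/w11.png');cv2.imwrite('pics/c11.png',cv2.resize(im[120:270,181:331],None,fx=4,fy=4,interpolation=cv2.INTER_CUBIC))"
```

```text
tcp_pos: [0.5348, 0.0622, 0.0828]
contact_force: [0.8, 0.1, -1.0]
gripper_force: 78.2
tcp_pos: [0.5349, 0.063, 0.0828]
contact_force: [-0.0, -0.3, 0.2]
gripper_force: 78.2
tcp_pos: [0.535, 0.064, 0.0828]
contact_force: [0.4, 0.2, -1.2]
gripper_force: 78.2
```

```bash

python3 -m crank '[[[0.1,0,0.004],[0,0,0]],[[0,0,0],[0,0,0]]]' |egrep 'pos|force'
python3 -m crank '[[[0.1,0,0.004],[0,0,0]],[[0,0,0],[0,0,0]]]' |egrep 'pos|force'
python3 -m crank '[[[0.05,0,0.002],[0,0,0]],[[0,0,0],[0,0,0]]]' |egrep 'pos|force'
```

```text
tcp_pos: [0.5352, 0.065, 0.0828]
contact_force: [0.0, 0.5, -0.9]
gripper_force: 78.2
tcp_pos: [0.5352, 0.0651, 0.0828]
contact_force: [-0.4, -3.9, 0.1]
gripper_force: 78.3
tcp_pos: [0.5352, 0.0651, 0.0828]
contact_force: [-2.2, -4.7, 0.2]
gripper_force: 78.3
```

```bash

python3 -m crank '[[[0,0,0],[0,0,0]],[[0,0,0],[0,0,0]],[[0,0,0],[0,0,0]],[[0,0,0],[0,0,0]]]' 4 |egrep 'pos|force|width'
python3 -m crank '[[[0,0,-1],[0,0,0]],[[0,0,-2],[0,0,0]],[[-2,0,-4],[0,0,0]],[[-4,0,-2.5],[0,0,0]],[[-3,0,-3],[0,0,0]]]' |egrep 'pos|force|width'
python3 -m crank '[[[0,0,0],[0,0,0]],[[0,0,0],[0,0,0]],[[0,0,0],[0,0,0]]]' |egrep 'pos|force|width'
python3 -c "
from h import *
im,d,c=grab('wrist','w12');im2,_,_=grab('side','s12')
cv2.imwrite('pics/c12.png',np.hstack([cv2.resize(im[40:240,150:350,::-1],(400,400)),cv2.resize(im2[130:230,200:300,::-1],(400,400))]))
P=cloud(d,c);hsv=cv2.cvtColor(im,cv2.COLOR_RGB2HSV).astype(int);h,s,v=hsv[...,0],hsv[...,1],hsv[...,2]
ey=np.array([np.sin(np.radians(8.45)),np.cos(np.radians(8.45))]);ex=np.array([ey[1],-ey[0]])
m=((h<6)|(h>174))&(s>180)&(v>90)&(P[...,2]>.09)
q=P[m];print('head y (rel fork) ',np.percentile(q[:,:2]@ey,[1,99])-.1733,'want -42..-16','x',np.percentile(q[:,:2]@ex,[2,98])-.52,'z',np.median(q[:,2]))
m=(h>18)&(h<32)&(s>180)&(P[...,2]>.045)&(P[...,2]<.075);print('lid z',np.percentile(P[m][:,2],[2,50,98]))
m=(s<60)&(P[...,2]>.082)&(P[...,2]<.12);m[250:]=0;q=P[m];print('steel y',np.percentile(q[:,:2]@ey,[1,99])-.1733)
"
```

```text
tcp_pos: [0.5356, 0.067, 0.0829]
contact_force: [-0.5, 0.6, 0.9]
grip_width: 0.0402
gripper_force: 0.0
tcp_pos: [0.5207, -0.0299, 0.2054]
contact_force: [0.1, 0.5, 0.3]
grip_width: 0.0396
gripper_force: 0.0
tcp_pos: [0.521, -0.0268, 0.2034]
contact_force: [0.1, -0.6, -0.3]
grip_width: 0.04
gripper_force: 0.0
head y (rel fork)  [-0.0419642  -0.01751935] want -42..-16 x [-0.00768619  0.007617  ] z 0.09469567205479651
lid z [0.05689385 0.05849103 0.06000312]
steel y [-0.18052967  0.04568634]
```

View pics/c12.png

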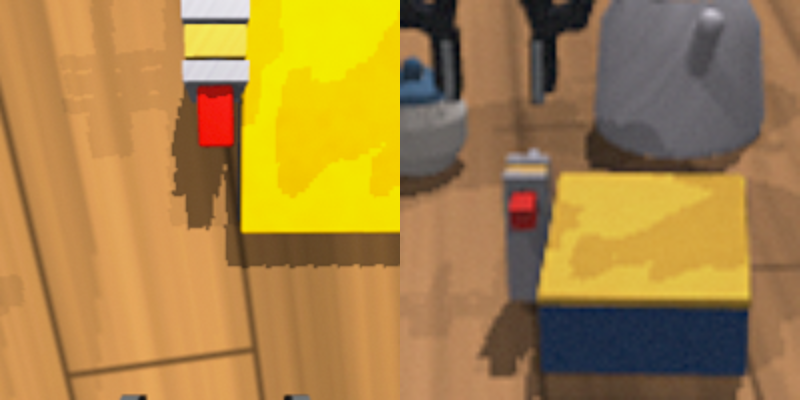

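The picture shows the head flat against the near ear (left crop (215,115)), the lid flat and shut, and the hand clear. Handing in.

```bash
python3 -c "
from h import *
print(r.hand_in())"
```

```text
the job is handed in; nothing more can be done
None
```

The job is handed in, though `hand_in()` returned no verdict: the lid is shut, and the red-headed pin is through fork and lug with its head seated against the -y ear to within about 1 mm by the last depth picture. The pin has been let go, the hand is clear, and the arm never touched the kettle, cups, sugar pot or jar.

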